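# Let a dryer ball out of the laundry dispenser

## Task

Get the blue dryer ball out of the dispenser: press its lane's paddle down so that the gate at the other end of the lever lifts, and once the ball has rolled into the catch tray let the paddle come back up so that the gate is shut again. Leave the yellow ball waiting behind its own gate, do not touch either ball, and leave the bottle, jar and cup where they stand.

Things in the scene. Friction and masses are not known exactly. Their poses are not given: they have to be found in the camera images.
- dispenser: white dryer-ball dispenser fixed to the counter, base 310 x 280 mm, fixed parts up to 145 mm high. Origin on the counter below the midpoint between the gates; x uphill along the lanes (away from the robot), y left, z up. Two lanes 58 mm wide, centred at y = +/-32 mm, fall towards -x. Across each lies a rocking lever along y: gate on its inner end, pivot at y = +/-117 mm, paddle at y = +/-192 mm.
- tray (a point): middle of the floor (26 mm high) of the one catch tray below the lower end of both lanes: inside 120 mm along dispenser x, 150 mm along y, walls 82 mm above the counter; its centre is at dispenser x = -125 mm.
- gate_left (a point): middle of the lower edge of the orange gate tongue (26 mm wide, 6 mm thick) on the inner end of the left lever, closing the left (+y) lane; shut, it is 18 mm above the lane floor, fully up about 63 mm above it.
- gate_right (a point): middle of the lower edge of the orange gate tongue (26 mm wide, 6 mm thick) on the inner end of the right lever, closing the right (-y) lane; shut, it is 18 mm above the lane floor, fully up about 63 mm above it.
- paddle_left (a point): centre of the TOP face of the red press paddle on the outer end of the left (+y) lever; moves with it. Paddle 50 mm along dispenser x, 46 mm along y, level at rest, top 136 mm above the counter. The lever's pivot is 75 mm from here towards the dispenser's middle and 6 mm lower. Fully pressed, this point is about 36 mm lower and the paddle slopes 0.5 rad, outer edge lower.
- paddle_right (a point): centre of the TOP face of the red press paddle on the outer end of the right (-y) lever; moves with it. Paddle 50 mm along dispenser x, 46 mm along y, level at rest, top 136 mm above the counter. The lever's pivot is 75 mm from here towards the dispenser's middle and 6 mm lower. Fully pressed, this point is about 36 mm lower and the paddle slopes 0.5 rad, outer edge lower.
- lever_left (a joint): angle in rad of the left lever: 0 = at rest, gate down (shut); 0.5 = paddle fully down against a solid stop, gate fully up. A spring returns it to 0 when let go. Pushing at the paddle's centre takes about 3 N to start and about 6 N at the stop. The 50 mm ball can pass under the gate above about 0.37.
- lever_right (a joint): angle in rad of the right lever: 0 = at rest, gate down (shut); 0.5 = paddle fully down against a solid stop, gate fully up. A spring returns it to 0 when let go. Pushing at the paddle's centre takes about 3 N to start and about 6 N at the stop. The 50 mm ball can pass under the gate above about 0.37.
- blue_ball: hard blue plastic dryer ball with small bumps, 50 mm in diameter, about 45 g, loose; origin at its centre. It waits behind the gate of one of the two lanes, centre about 105 mm above the counter, 32 mm left (+y) or right (-y) of the dispenser's middle line; which lane varies.
- yellow_ball: hard yellow plastic dryer ball with small bumps, 50 mm in diameter, about 45 g, loose; origin at its centre. It waits behind the gate of one of the two lanes, centre about 105 mm above the counter, 32 mm left (+y) or right (-y) of the dispenser's middle line; which lane varies.
- detergent: white detergent bottle with blue cap, 64 mm across, 160 mm high, loose; origin at the centre of its underside. Bystander.
- stain_jar: white jar with orange lid, 60 mm across, 100 mm high, loose; origin at the centre of its underside. Bystander.
- token_cup: green plastic cup, 64 mm across, 75 mm high, loose; origin at the centre of its underside. Bystander.

How it is judged:
By the outcome, as a careful person would: the job done as asked, in the order asked, and still so for the second after the job is handed in, with the robot touching nothing.
It also fails if it takes over 35 s, if anything falls off the work surface, if the arm or the gripper's body presses on something with over 40 N, if the wrist force passes 120 N, or if a joint passes its speed limit or range.

## Robot

A 6-joint arm with a two-finger parallel gripper is mounted at the origin on the work surface. World frame = base frame: x ahead of the robot, y to its left, z up, the work surface at z = 0. Lengths are in m, angles in rad, forces in N, time in s.
With the tool pointing down it reaches from about 0.325 to 0.775 m from the base axis. Payload 5.5 kg.
Tool frame: the origin (TCP) lies on the centre line of the jaws, within the pads' length; the fingertips stand 22 mm ahead of it and the grasp point (between the pads) lies 3 mm ahead of it (r.finger_overhang is the distance from the TCP to the fingertips, in m); z points along the fingers, y is the line along which they close (so a half turn about z gives the same grasp; the last joint's range is limited). The gripper opens to 85 mm and grips with 20 to 120 N. Pads are 22 mm wide; open, the fingers measure 114 mm over their backs; the gripper's body (76 mm by 85 mm) begins 54 mm behind the grasp point. The pads swing forward as they close: fully open they stand 13 mm farther back than shut.
Start: joints at [-1.305, 0.091, 1.231, -0, 1.82, -0.057], TCP at [0.19, -0.569, 0.253] pointing down, gripper open.
Joint ranges: [-2.87, 2.87], [-0.86, 2.18], [0.17, 2.46], [-1.51, 4.65], [0.06, 2.69], [-2.65, 2.65]. Speed limits (rad/s): [2.57, 2.57, 3.01, 3.14, 3.14, 3.14].

## Interface

Orientations are given as a unit quaternion [x, y, z, w].
In Python, from bench import r gives the robot as it stands. Calls block until the motion is done:
- r.movep(position, orientation): joint-space move of the TCP to a pose.
- r.line_to(position, rotation=None, velocity=0.15): straight line of the TCP; rotation=None keeps the orientation; velocity is the mean speed in m/s.
- r.move_j(angles): joint-space move.
- r.gripper_to(opening, grasp_force=None): finger opening in m; grasp_force is the grip in N (None keeps the last); returns when the fingers have stopped.
- r.wait(seconds).
- r.inverse_kinematics(position, orientation): joint angles nearest the present ones, or None.
- r.observe(): the state.
- r.read_camera(name): name is "scene" or "top" or "wrist"; returns the picture (400x640x3 uint8, red, green, blue); there is no depth.
- r.get_calibration(name): a dict with "K" (3x3 intrinsics, pixels), "k1" (the pictures are not rectified: a ray, as slopes to the right and down, at radius r is drawn at 1 + k1 r^2 times it, then the intrinsics apply), "R" (3x3) and "t" (3): a world point X has camera coordinates R X + t; the wrist camera has in their place "tool_from_camera" (4x4, takes a point from camera to tool coordinates, whose origin is the TCP and whose axes are the flange's). Camera axes: x right, y down, z forward; pixel columns grow to the right and rows downward; lengths in m; the calibration is good to about 2 mm. A picture is of the moment at which its call begins: read the wrist's pose just before it. get_calibration takes no time and is no camera call.
A pose or a line that the arm cannot do raises r.IKError and nothing moves.
- r.job_done(): hands the job in; it is judged then, once.
The state is a dict: "time": time; "joint_positions": joint angles; "dq": joint speeds; "effort": joint torques, N m; "position": TCP position; "eef_rot": TCP orientation; "contact_force": force on the tool from outside, world axes, zero at the start; "ft_torque": the same for the moment, N m; "width": finger opening in m; "grasp_force": force on a finger pad.
Only numpy, scipy, OpenCV 4.12 (cv2) and the standard library are available. Lean on these libraries where they do the work, as an engineer would, in place of code of your own. Each camera call takes 0.05 s, during which the arm holds its last target. There are 200 camera calls.

## Working session

There is one attempt and no reset: what is moved stays moved. The work goes in short steps, each a Python script; the robot and the scene stay as the last script left them, time stands still between calls to the robot, and variables do not carry over. Pictures are saved under pics/ and viewed, at most 10 in all, crops included, and the job is handed in when it is done.

```bash
mkdir -p pics; ls; python3 - <<'E'
from bench import r
import cv2
for n in("scene","top"):
    cv2.imwrite(f"pics/{n}0.png",r.read_camera(n)[...,::-1])
    c=r.get_calibration(n);print(n,c)
o=r.observe();print(o["time"],o["position"],o["eef_rot"])
E
```

```text
pics
scene {'K': array([[501.28333254,   0.        , 331.13409816],
       [  0.        , 501.28333254, 198.53833918],
       [  0.        ,   0.        ,   1.        ]]), 'k1': -0.08981966103537305, 'R': array([[-0.50970456,  0.86033633,  0.00476133],
       [ 0.68699226,  0.41032626, -0.59972826],
       [-0.51792171, -0.30241324, -0.80018957]]), 't': array([ 0.24782375, -0.29543927,  1.82415399])}
top {'K': array([[402.03701904,   0.        , 318.09806116],
       [  0.        , 402.03701904, 198.47454783],
       [  0.        ,   0.        ,   1.        ]]), 'k1': 0.01438261029199251, 'R': array([[ 6.03583037e-04, -9.99990389e-01,  4.34248105e-03],
       [-9.92366070e-01, -1.13450932e-03, -1.23321918e-01],
       [ 1.23325660e-01, -4.23489584e-03, -9.92357218e-01]]), 't': array([0.02441299, 0.48166244, 1.06305239])}
0.1 [ 0.19027246 -0.56880603  0.25224147] [ 9.87000501e-01  1.60714652e-01 -9.95679915e-05 -8.94828988e-04]
```

View pics/top0.png

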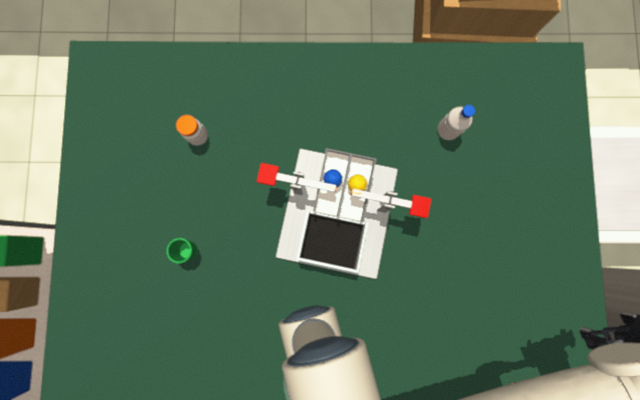

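View pics/scene0.png

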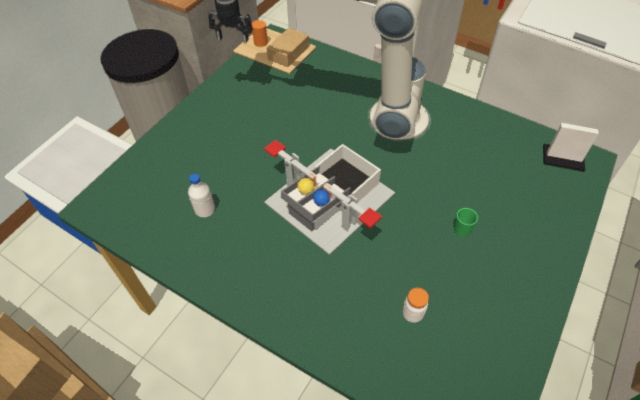

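The top view shows the blue ball at (333,178) in the left lane (+y). Its paddle is red, at (267,174), and the right paddle is at (421,206). The bystanders are well clear. I'll triangulate the red paddles from both views.

```bash
cat > h.py <<'E'
import cv2, numpy as np
from bench import r
def ray(n,uv):
    c=r.get_calibration(n)
    D=np.array([c["k1"],0,0,0,0.])
    p=cv2.undistortPoints(np.array([[uv]],float),c["K"],D)[0,0]
    d=c["R"].T@np.array([p[0],p[1],1]); o=-c["R"].T@c["t"]
    return o,d/np.linalg.norm(d)
def plane(n,uv,z):
    o,d=ray(n,uv); return o+d*(z-o[2])/d[2]
def blobs(n,lo,hi,img=None,amin=60):
    img=r.read_camera(n) if img is None else img
    h=cv2.cvtColor(img,cv2.COLOR_RGB2HSV)
    m=cv2.inRange(h,lo,hi)
    k,_,s,c=cv2.connectedComponentsWithStats(m)
    return [(c[i],s[i,4]) for i in range(1,k) if s[i,4]>=amin]
E
python3 - <<'E'
from h import *
for n in("top","scene"):
    for c,a in blobs(n,(0,190,120),(5,255,255)): print(n,c,a,plane(n,c,.136))
    for c,a in blobs(n,(110,150,80),(125,255,255)): print(' blue',n,c,a,plane(n,c,.105))
E
```

```text
top [267.17352941 173.9       ] 340 [0.52942521 0.151036   0.136     ]
top [420.11731844 206.10055866] 358 [ 0.44992221 -0.22432496  0.136     ]
scene [274.15540541 148.05405405] 148 [ 0.45523707 -0.22395161  0.136     ]
scene [369.57560976 217.86341463] 205 [0.53571233 0.15270537 0.136     ]
```

```bash
python3 - <<'E'
from h import *
from scipy.spatial.transform import Rotation as Ro
yd=np.array([.207,.978]); p=np.array([.531,.1515])+.003*yd
best=None
for psi in(1.363,1.363-np.pi):
    q=(Ro.from_euler('z',psi)*Ro.from_euler('x',np.pi)).as_quat()
    j=r.inverse_kinematics([*p,.26],q); print(psi,j)
    if j is not None and (best is None or abs(j[5])<abs(best[1][5])): best=(q,j)
q=best[0]; np.save("q.npy",q)
r.gripper_to(0.0)
r.movep([*p,.26],q)
r.line_to([*p,.136+r.finger_overhang+.02])
o=r.observe(); print(o["time"],o["position"],o["contact_force"],o["width"],r.finger_overhang)
a=r.read_camera("top")[120:270,220:450]; b=r.read_camera("scene")[90:270,230:430]
a=cv2.resize(a,(460,300)); b=cv2.resize(b,(333,300))
cv2.imwrite("pics/a1.png",np.hstack([a,b])[...,::-1])
E
```

```text
1.363 [ 2.21260193e-01 -3.26425121e-02  1.34492253e+00 -4.44089210e-16
  1.82931263e+00  4.29056520e-01]
-1.7785926535897931 None
4.5833 [0.53195208 0.15436739 0.17899483] [-0.7586203   0.34330509 -0.1531738 ] -2.2619287895076737e-05 0.022
```

View pics/a1.png

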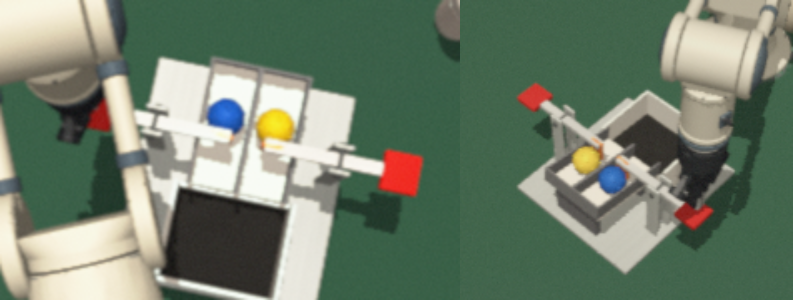

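The fingers are above the left paddle (left crop, about (95,115)), and both balls are still behind their gates. Now I'll press with force checks.

```bash
python3 - <<'E'
from h import *
p=r.observe()["position"][:2]; f0=r.observe()["contact_force"][2]
for tip in [.140,.132,.124,.116,.110,.107,.105,.103,.101,.099]:
    r.line_to([*p,tip+.022],velocity=.06)
    o=r.observe(); f=o["contact_force"][2]-f0
    print(tip,round(o["position"][2]-.022,4),np.round(o["contact_force"],2))
    if f>11: break
def look(): return [(c.round(),a) for c,a in blobs("top",(100,120,50),(130,255,255),amin=30)]
for i in range(4):
    print(r.observe()["time"],look()); r.wait(.4)
a=r.read_camera("top")[120:270,220:450]; b=r.read_camera("scene")[90:270,230:430]
a=cv2.resize(a,(460,300)); b=cv2.resize(b,(333,300))
cv2.imwrite("pics/a2.png",np.hstack([a,b])[...,::-1])
E
```

```text
0.14 0.1392 [-0.25 -0.03  0.42]
0.132 0.1323 [0.65 1.45 2.58]
0.124 0.1243 [1.71 0.75 3.16]
0.116 0.1163 [1.19 0.24 3.56]
0.11 0.1101 [ 1.58 -0.32  1.87]
0.107 0.1073 [ 1.15 -1.22  4.17]
0.105 0.1054 [ 0.36 -1.19  4.63]
0.103 0.1035 [ 0.33 -0.44  4.73]
0.101 0.1016 [ 0.01 -0.24  6.42]
0.099 0.0996 [0.86 0.08 5.6 ]
7.45 [(array([468., 110.]), np.int32(134)), (array([317., 251.]), np.int32(314)), (array([ 14., 379.]), np.int32(1041))]
7.9 [(array([468., 110.]), np.int32(134)), (array([317., 251.]), np.int32(312)), (array([ 14., 379.]), np.int32(1040))]
8.35 [(array([468., 110.]), np.int32(134)), (array([317., 251.]), np.int32(311)), (array([ 14., 379.]), np.int32(1040))]
8.8 [(array([468., 110.]), np.int32(135)), (array([317., 251.]), np.int32(311)), (array([ 14., 379.]), np.int32(1040))]
```

View pics/a2.png

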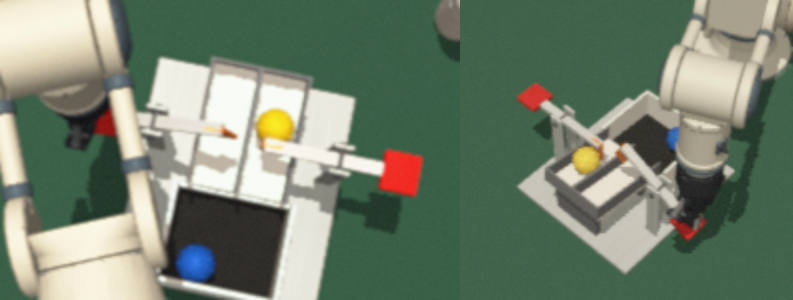

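The blue ball is at rest in the tray (left crop, about (195,263)), and the yellow ball is still behind its gate. Next I'll let the paddle up and retreat.

```bash
python3 - <<'E'
from h import *
p=r.observe()["position"][:2]
r.line_to([*p,.165],velocity=.06)
r.line_to([*p,.26])
r.wait(.5)
o=r.observe(); print(o["time"],o["position"],o["contact_force"])
a=r.read_camera("top")[120:270,220:450]; b=r.read_camera("scene")[90:270,230:430]
a=cv2.resize(a,(460,300)); b=cv2.resize(b,(333,300))
cv2.imwrite("pics/a3.png",np.hstack([a,b])[...,::-1])
E
```

```text
11.5167 [0.53247358 0.15466099 0.25986369] [-0.93105077 -0.47365766  0.3608542 ]
```

View pics/a3.png

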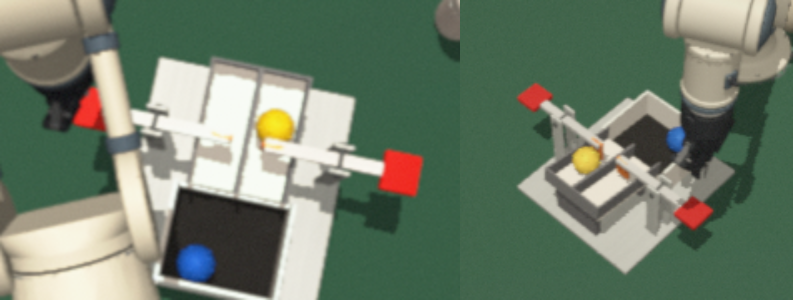

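The left lever is level again with its gate down. The blue ball is in the tray at (195,263), the yellow ball is still waiting at (275,127), and the gripper is clear.

```bash
python3 -c "
from bench import r
print(r.job_done())"
```

```text
the job is handed in; nothing more can be done
None
```

The blue ball is in the catch tray, its gate is shut again, and the yellow ball is still behind its own gate; the arm stayed well clear of the bottle, jar and cup, and I handed the job in at about 11.6 s.

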